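Hang the washed drip plate on the drying rail

ROBOT

A 6-joint arm with a two-finger parallel gripper is mounted at the origin on the work surface. World frame = base frame: x ahead of the robot, y to its left, z up, the work surface at z = 0. Lengths are in m, angles in rad, forces in N, time in s.
With the tool pointing down it reaches from about 0.425 to 0.95 m from the base axis. Payload 3.5 kg.
Tool frame: the origin (TCP) lies at the very end of the fingers, on their centre line; the grasp point (between the pads) lies 19 mm behind it; z points along the fingers, y is the direction in which the jaws open and shut (so a half turn about z gives the same grasp; the last joint's range is limited). The gripper opens to 85 mm and grips with 20 to 120 N. Pads are 22 mm wide; open, the fingers measure 114 mm over their backs; the gripper's body (76 mm by 85 mm) begins 54 mm behind the grasp point. The pads swing forward as they close: fully open they stand 13 mm farther back than shut.
Start: joints at [-1.265, 0.286, 1.577, -0, 1.279, -0.15], TCP at [0.297, -0.606, 0.231] pointing down, gripper open.
Joint ranges: [-2.77, 2.77], [-0.9, 2.22], [0.21, 2.48], [-1.53, 4.67], [0.24, 2.81], [-2.84, 2.84]. Speed limits (rad/s): [2.79, 2.79, 3.14, 3.14, 3.14, 3.14].

INTERFACE

Orientations are given as a unit quaternion [x, y, z, w].
In Python, from plant import get_state, vision, ctrl, cut_out gives the robot as it stands.
- The arm moves only by the tool jog_arm, never from a script. Its argument "commands" is text: rows parted by semicolons, each of 6 numbers parted by spaces: the shift along the world's x, y, z in m, then the turn, a rotation vector about the world's x, y, z in rad. A call has 1 to 20 rows; each row is the pose to reach, as a shift and turn from the pose commanded when the call began; what a row does not reach only later rows make up. A row lasts 1/8 s, in which the tool goes at most 62.5 mm and 10.7 degrees, less where a joint would pass 70% of its speed; a pose out of reach is approached as far as the arm can. A call with a gripper value outside its range is refused whole. "gripper" is the opening in per cent of the stroke, from 0 (shut) to 100 (fully open), set as the call begins (left out, the last holds). The fingers move at their own pace and stop on an object; "grip_force" is the grip in N (left out, the last holds). Time passes only in rows, so rows that repeat a pose let the fingers close. It gives the time, the measured TCP pose, the force and the opening at its end, in the units of the state.
- get_state(): the state, without advancing time (a new reading comes with each control period).
- vision.read_camera(name): name is "scene" or "top"; returns a dict with "frame" (420x560x3 uint8, red, green, blue), "z_map" (420x560 float32, m along the optical axis (not along the pixel's ray), 0 where there is no reading), "fx", "fy", "cx", "cy" (pixels), "D" ([k1, k2, p1, p2, k3] as OpenCV has them; the pictures are not rectified), "R" (3x3) and "t" (3): a world point X has camera coordinates R X + t. Camera axes: x right, y down, z forward; pixel columns grow to the right and rows downward; lengths in m; the calibration is good to about 2 mm. A picture is of the moment at which its call begins.
- ctrl.sign_off(): hands the job in, once; it reports no verdict.
Trained networks look in the newest picture that a camera, given by its name, has taken for a name from the list of things; names that differ only in an ending like _2 or _b are one class to them, and where a whole thing is asked for, a point or a joint stands for the part that bears it (a point fixed in the world has none). Each returns a list of dicts, best first, with "conf" (0 to 1); they miss things now and then, are a little off and sometimes report something else, mostly with a low value. They report only what shows in the picture. A call takes as long as a camera call. They do not tell look-alikes from the thing itself.
- cut_out(camera, query): "pixels" (420x560 bool, what is visible of it) and "box" ([centre column, centre row, width, height] in pixels, round what is visible of it).
The state is a dict: "time": time; "qpos": joint angles; "dq": joint speeds; "joint_efforts": joint torques, N m; "eef_pos": TCP position; "tcp_rot": TCP orientation; "contact_force": force on the tool from outside, world axes, zero at the start; "wrist_torque": the same for the moment, N m; "opening": opening from 0.0 (shut) to 1.0 (fully open).
Only numpy, scipy, OpenCV 4.12 (cv2) and the standard library are available. Lean on these libraries where they do the work, as an engineer would, in place of code of your own. Each camera call takes 0.05 s, during which the arm holds its last target.

TASK

Take the steel S-hook off the drying rail by its orange tab, pass its lower end through the round hole in the drip plate standing in the rack and lift the plate out with it. Then hang the hook back on the rail, anywhere along the bar, let go, and leave the plate hanging still from the hook. The plate is clean, so do not touch it with the gripper, and leave the bottle, beaker and dish alone.

Things in the scene. Friction and masses are not known exactly. Their poses are not given: they have to be found in the camera images.
- rail: Fixed drying rail: level round steel bar, 12 mm thick, 180 mm long, on two 12 mm posts at its ends, with a white foot (80 by 200 mm, 10 mm high). Origin on the table under the bar's middle; y along the bar, z up, x level across it. Top of the bar 250 mm above the origin. Rail and rack stand one left, one right of the robot, turned by up to 0.3 rad.
- hook: S-hook of 6 mm steel wire with an orange tab on top, 50 g, hanging upright on the bar at the start. Origin: underside of the top of the upper bend, which rests on the bar. z up, x in the wire's plane, to the lower tip (at the start roughly to the robot). Upper bend: opens down, 22 mm wide inside, centred on the z axis, free tip ends at x = -16, z = -21 mm. Lower bend: opens up, same axis.
- hook_tab (a point): Centre of the hook's orange tab, 24 mm above the hook's origin. The tab is 10 mm thick (y), 24 mm wide (x) and 36 mm high (z), so it spans 6 to 42 mm above the hook's origin.
- hook_seat (a point): Lowest point inside the hook's lower bend, where a hung thing rests: 92 mm below the hook's origin, on its z axis. The wire between the bends runs, in the hook's frame, straight down at x = 14 mm to z = -50 mm, then slopes to x = -13 mm, z = -82 mm. So the bar passes in and out between upper tip and lower bend, from the -x side, when it lies some 35 mm below the origin.
- hook_tip (a point): End of the lower bend, on the wire's centre line (the wire has a round end, 3 mm radius): x = 16.3 mm, z = -84 mm in the hook's frame. It points up at 45 degrees; from its top (z = -81 mm) to the underside of the bend (z = -98 mm) the lower end is 17 mm high.
- plate: Teal drip plate, 100 mm wide (y), 90 mm high (z), 4 mm thick (x), about 100 g, standing loosely upright in the rack's slot; it may lean a few degrees and is alike on both faces. Origin: middle of its bottom edge. x is normal to it (roughly away from the robot at the start), z up. Besides the round hole it has four upright slots, too narrow for the hook.
- plate_hole (a point): Centre of the plate's round hanging hole, 24 mm in diameter, 72 mm above the plate's bottom edge, in the middle of its width.
- plate_hole_top (a point): Top of that hole, the underside of the 6 mm bridge of plate above it (84 mm above the bottom edge), in the middle of the thickness.
- rack: Fixed plate rack, 70 mm (x) by 130 mm (y), with a slot 6 mm wide along y between two walls. Origin on the table at its centre; slot floor 10 mm and wall tops 40 mm above the table.
- spray: Loose white bottle, 52 mm in diameter and 130 mm high, beyond the work. Origin: centre of its underside.
- beaker: Loose clear plastic beaker, 72 mm in diameter and 85 mm high, beyond the work. Origin: centre of its underside.
- dish: Loose steel dish, 90 mm in diameter and 35 mm high, nearer to the robot than rail and rack. Origin: centre of its underside.
Not all that is in view belongs to the job. There is more than one size of the plate; the job needs the largest.

How it is judged:
By the outcome, as a careful person would: the job done as asked, in the order asked, and still so for the second after the job is handed in, with the robot touching nothing.
It also fails if it takes over 64 s, if anything falls off the work surface, if the arm or the gripper's body presses on something with over 40 N, if the wrist force passes 120 N, or if a joint passes its speed limit or range.

## Working session

There is one attempt and no reset: what is moved stays moved. The work goes in short steps, Python scripts to look and compute and a tool call to move; the robot and the scene stay as the last step left them, time stands still between calls to the robot, and variables do not carry over. Pictures are saved under pics/ and viewed, and the job is handed in when it is done.

Besides the shell and the picture viewer there is one more tool, called after "Request:" in YAML: its name, and indented under it one key for each argument. jog_arm: Moves the arm, as the interface text tells. Its arguments: {"type":"object","properties":{"commands":{"type":"string"},"gripper":{"type":"number"},"grip_force":{"type":"number"}},"required":["commands"]}

```bash
ls; mkdir -p pics; python3 - <<'E'
from plant import get_state, vision, ctrl, cut_out
import cv2
print(get_state())
for n in ("scene","top"):
    c=vision.read_camera(n)
    cv2.imwrite(f"pics/{n}0.png",c["frame"][:,:,::-1])
    print(n,{k:c[k] for k in c if k not in("frame","z_map")})
    for q in ("hook","hook_tab","plate","rail","rack","hook_tip","plate_hole"):
        for d in cut_out(n,q): print(n,q,round(d["conf"],2),d["box"])
E
```

```text
pics
{'time': 0.0, 'qpos': array([-1.26503147e+00,  2.87182529e-01,  1.57815707e+00, -7.17281190e-06,
        1.27859479e+00, -1.50038258e-01]), 'dq': array([ 0.00012159, -0.00019646,  0.00042294,  0.00056385,  0.0014264 ,
        0.00083648]), 'joint_efforts': array([ 8.95534704e-04, -4.05981016e+01, -2.92623317e+01, -4.03449860e-05,
        5.75736558e-03, -7.95913479e-06]), 'eef_pos': array([ 0.29692862, -0.6054624 ,  0.22994672]), 'tcp_rot': array([ 9.74141747e-01,  2.25934694e-01, -9.44983086e-05, -1.16705324e-03]), 'contact_force': array([ 0.51683726, -0.54170989,  0.44405952]), 'wrist_torque': array([ 0.01380777, -0.01299329,  0.03809276]), 'opening': 1.000775815181392}
scene {'fx': 386.5476341055951, 'fy': 386.5476341055951, 'cx': 273.3545194526692, 'cy': 209.86367918937586, 'D': array([-0.02517877,  0.        ,  0.        ,  0.        ,  0.        ]), 'R': array([[-0.31601198,  0.94854527,  0.01995759],
       [ 0.57715887,  0.20889344, -0.78946258],
       [-0.75301   , -0.23796094, -0.61347415]]), 't': array([ 0.20994398, -0.19455886,  1.35677092])}
scene hook 0.58 [401.9,
[... 734 characters left out ...]
   , 0.        ]), 'R': array([[ 0.00693013, -0.99989814, -0.01247741],
       [-0.98181501, -0.00443649, -0.18978833],
       [ 0.18971364,  0.01356577, -0.98174574]]), 't': array([0.00848145, 0.60373689, 1.04801764])}
top hook 0.5 [414.4, 227.8, 23.5, 22.0]
top hook_tab 0.53 [415.0, 229.2, 23.0, 23.1]
top hook_tab 0.51 [164.8, 245.6, 51.4, 13.2]
top plate 0.89 [166.7, 244.4, 52.2, 6.3]
top plate 0.75 [152.3, 301.6, 29.5, 17.9]
top rail 0.85 [396.4, 239.6, 125.6, 66.0]
top rack 0.69 [173.8, 249.1, 58.7, 32.4]
top hook_tip 0.5 [415.0, 228.4, 23.6, 27.4]
top plate_hole 0.86 [165.3, 247.1, 48.8, 10.0]
top plate_hole 0.72 [154.8, 300.8, 28.5, 17.8]
top plate_hole 0.48 [158.8, 193.2, 23.6, 25.3]
```

View pics/scene0.png

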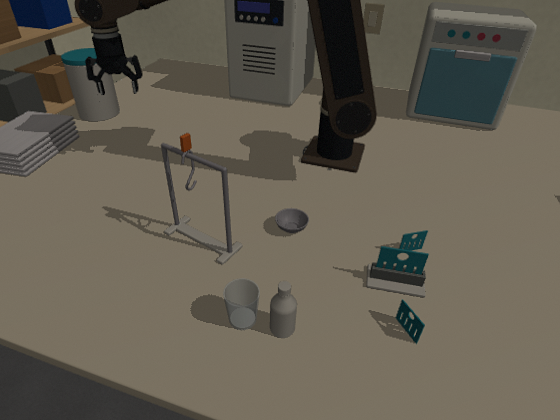

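View pics/top0.png

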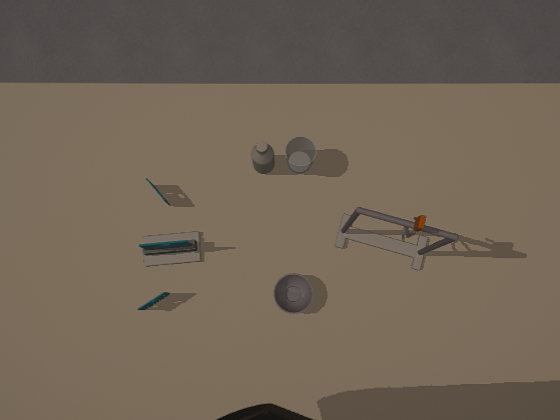

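```bash
python3 - <<'E'
import cv2,numpy as np
a=cv2.imread("pics/scene0.png");b=cv2.imread("pics/top0.png")
r=lambda i,x,y,w,h:cv2.resize(i[y:y+h,x:x+w],(400,300),interpolation=cv2.INTER_CUBIC)
cv2.imwrite("pics/crop0.png",np.vstack([np.hstack([r(a,130,110,160,120),r(a,340,220,120,90)]),np.hstack([r(b,320,170,160,120),r(b,110,190,120,90)])]))
E
```

```text
(no output)
```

View pics/crop0.png

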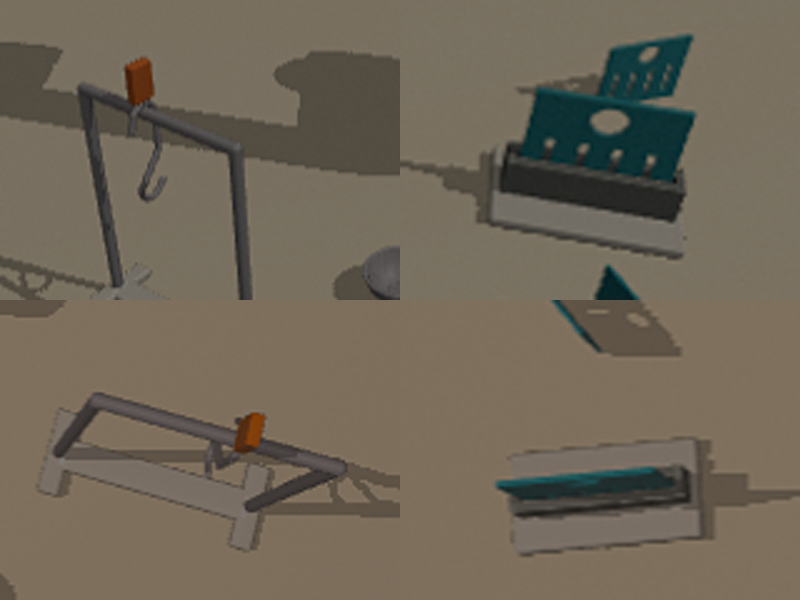

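The rack plate (scene 402,263; top 167,244) is the largest. The smaller loose ones at scene (414,239) and (411,322) stand free of the rack, so they are the decoys. The hook's tab is at scene (186,143), top (420,223). Next I measure them.

```bash
cat > h.py <<'E'
import numpy as np, cv2
from plant import get_state, vision, ctrl, cut_out
def K(c): return np.array([[c["fx"],0,c["cx"]],[0,c["fy"],c["cy"]],[0,0,1.]])
def cloud(c):
    H,W=c["z_map"].shape
    u,v=np.meshgrid(np.arange(W),np.arange(H))
    p=cv2.undistortPoints(np.stack([u,v],-1).reshape(-1,1,2).astype(np.float64),K(c),c["D"]).reshape(H,W,2)
    z=c["z_map"].astype(float)
    P=np.dstack([p*z[...,None],z])
    return (P-c["t"])@c["R"]   # R^T (P-t)
def proj(c,X):
    return cv2.projectPoints(np.asarray(X,float).reshape(-1,1,3),cv2.Rodrigues(c["R"])[0],c["t"],K(c),c["D"])[0].reshape(-1,2)
def ray(c,uv):
    p=cv2.undistortPoints(np.array(uv,float).reshape(-1,1,2),K(c),c["D"]).reshape(-1,2)
    d=np.c_[p,np.ones(len(p))]@c["R"]; return -c["R"].T@c["t"], d/np.linalg.norm(d,axis=1)[:,None]
def tri(c1,uv1,c2,uv2):
    o1,d1=ray(c1,[uv1]);o2,d2=ray(c2,[uv2]);d1=d1[0];d2=d2[0]
    s=np.linalg.lstsq(np.c_[d1,-d2],o2-o1,rcond=None)[0]
    a=o1+s[0]*d1;b=o2+s[1]*d2
    return (a+b)/2,np.linalg.norm(a-b)
def orange(c):
    h=cv2.cvtColor(c["frame"],cv2.COLOR_RGB2HSV); return (h[...,0]<15)&(h[...,1]>190)&(h[...,2]>60)
def teal(c):
    h=cv2.cvtColor(c["frame"],cv2.COLOR_RGB2HSV); return (h[...,0]>80)&(h[...,0]<105)&(h[...,1]>120)
E
python3 - <<'E'
from h import *
np.set_printoptions(precision=4,suppress=True)
C={n:vision.read_camera(n) for n in("scene","top")}
box={"scene":(160,120,240,200),"top":(340,190,470,260)}
for n,c in C.items():
    P=cloud(c)
    o=orange(c); x0,y0,x1,y1=box[n]; m=np.zeros_like(o);m[y0:y1,x0:x1]=1
    o&=m.astype(bool); X=P[o]
    print(n,"tab n",len(X),"mean",X.mean(0),"med",np.median(X,0),"min",X.min(0),"max",X.max(0), "pix",np.argwhere(o).mean(0)[::-1])
    b=m.astype(bool)&~o&(np.abs(P[...,2]-.246)<.012)&(c["z_map"]>0)
    X=P[b]; 
    mu=X.mean(0);d=np.linalg.svd(X-mu)[2][0]; d*=np.sign(d[1]); s=(X-mu)@d
    print(n,"bar n",len(X),mu,d,s.min(),s.max(),"yaw",np.arctan2(-d[0],d[1]), "ends",mu+d*s.min(),mu+d*s.max())
    t=teal(c)
    lab,st=cv2.connectedComponents(t.astype(np.uint8))[1],0
    for i in range(1,lab.max()+1):
        k=lab==i
        if k.sum()<30: continue
        X=P[k&(c["z_map"]>0)]
        mu=X.mean(0);V=np.linalg.svd(X-mu)[2]
        print(n,"teal",k.sum(),np.argwhere(k).mean(0)[::-1],mu,"normal",V[2],"min",X.min(0),"max",X.max(0),"rms",np.std((X-mu)@V[2]))
E
```

```text
scene tab n 152 mean [ 0.5541 -0.2412  0.2783] med [ 0.5548 -0.241   0.2788] min [ 0.5399 -0.249   0.2566] max [ 0.5646 -0.2349  0.2942] pix [185.3618 142.2039]
scene bar n 433 [ 0.5606 -0.2217  0.248 ] [0.2618 0.9651 0.0054] -0.10187579561379692 0.08789024094004999 yaw -0.264923132888051 ends [ 0.534  -0.32    0.2475] [ 0.5836 -0.1369  0.2485]
scene teal 41 [451.  33.] [-0.3955  0.3095  0.3476] normal [0.9943 0.0938 0.0497] min [-0.4019  0.2986  0.3363] max [-0.389   0.3202  0.358 ] rms 0.0030413571070610833
scene teal 39 [465.7692  34.4615] [-0.396   0.3595  0.3478] normal [-0.9962  0.0563  0.0661] min [-0.4026  0.3495  0.3358] max [-0.3878  0.3705  0.3593] rms 0.0029934723402566046
scene teal 421 [78.1354 56.1663] [ 0.034  -0.9766  0.2412] normal [ 0.0156  0.1931 -0.9811] min [-0.0744 -1.0499  0.2224] max [ 0.3372 -0.6287  0.3693] rms 0.010401699555782217
scene teal 1123 [404.732 254.537] [0.5045 0.2607 0.0639] normal [ 0.3693  0.1307 -0.9201] min [0.395  0.2033 0.0023] max [0.5441 0.3084 0.1046] rms 0.016839332160750915
scene teal 478 [409.7071 321.2657] [0.6659 0.2857 0.0351] normal [ 0.66   -0.7513 -0.0064] min [ 0.6387  0.263  -0.0001] max [0.6904 0.3072 0.0636] rms 0.0013097124727430957
top tab n 104 mean [ 0.5492 -0.2435  0.2856] med [ 0.549  -0.2433  0.2906] min [ 0.5376 -0.2515  0.2598] max [ 0.5611 -0.2382  0.2949] pix [419.7019 222.0577]
top bar n 659 [ 0.5538 -0.2298  0.2478] [ 0.2761  0.9611 -0.0005] -0.09525956071446683 0.09417108078724425 yaw -0.27968382231740085 ends [ 0.5275 -0.3214  0.2479] [ 0.5798 -0.1393  0.2478]
top teal 96 [162.4896 243.1146] [0.5355 0.2504 0.0955] normal [-0.995  -0.0971 -0.0237] min [0.5301 0.2015 0.0669] max [0.5421 0.2997 0.1052] rms 0.0010884689432008945
top teal 39 [151.4359 300.5897] [0.4158 0.2781 0.0537] normal [0.8355 0.5478 0.0436] min [0.3978 0.2514 0.0363] max [0.4321 0.3057 0.0619] rms 0.0005326690197023183
```

```bash
cat > fit.py <<'E'
from h import *
from scipy.optimize import least_squares, minimize
np.set_printoptions(precision=4,suppress=True)
def hullmask(c,P,shape=(420,560),s=4,win=None):
    uv=proj(c,P); h=cv2.convexHull(((uv+.5)*s).astype(np.float32)).round().astype(np.int32)
    m=np.zeros((shape[0]*s,shape[1]*s),np.uint8); cv2.fillConvexPoly(m,h,1)
    return cv2.resize(m.astype(np.float32),(shape[1],shape[0]),interpolation=cv2.INTER_AREA)
def tabmasks(C,win=60):
    M={}
    for n,c in C.items():
        lab=cv2.connectedComponentsWithStats(orange(c).astype(np.uint8))
        best=[i for i in range(1,lab[0]) if lab[2][i,4]>25]
        # keep comp nearest tool/prev by z height
        P=cloud(c); cand=[(lab[2][i,4],i) for i in best if P[lab[1]==i][:,2].mean()>.1 and P[lab[1]==i][:,0].mean()>.3]
        M[n]=(lab[1]==max(cand)[1]).astype(np.float32)
    return M
def fittab(C,M,x0):
    cor=np.array([[a,b,d] for a in(-.012,.012) for b in(-.005,.005) for d in(-.018,.018)])
    def cost(p):
        cs,sn=np.cos(p[3]),np.sin(p[3]); R=np.array([[cs,-sn,0],[sn,cs,0],[0,0,1]])
        return sum(np.abs(hullmask(c,cor@R.T+p[:3])-M[n]).sum() for n,c in C.items())
    best=None
    for y in (-.3,-.1,0,.1,.3):
        p0=np.array(x0,float);p0[3]+=y
        S=np.vstack([p0]+[p0+d for d in np.diag([.005,.005,.005,.2])])
        r=minimize(cost,p0,method="Nelder-Mead",options=dict(initial_simplex=S,maxiter=150,xatol=1e-4,fatol=.1))
        if best is None or r.fun<best.fun: best=r
    return best.x,best.fun
E
python3 - <<'E'
from fit import *
import pickle
C={n:vision.read_camera(n) for n in("scene","top")}
pickle.dump(C,open("c0.pkl","wb"))
M=tabmasks(C); 
uv={n:np.argwhere(M[n]>0).mean(0)[::-1] for n in M}; print(uv)
t,g=tri(C["scene"],uv["scene"],C["top"],uv["top"]); print("tri tab",t,"gap",g)
print("fit",fittab(C,M,[*t,-.27]))
# plate
for n,c in C.items():
    P=cloud(c);k=teal(c)&(P[...,2]>.02)&(P[...,0]>.48)&(P[...,0]<.58)&(P[...,1]>.15)
    X=P[k]
    from_=np.ones(len(X),bool)
    for _ in range(5):
        mu=X[from_].mean(0);nv=np.linalg.svd(X[from_]-mu)[2][2]; from_=np.abs((X-mu)@nv)<.004
    nv*=np.sign(nv[0]);print(n,"plate",from_.sum(),mu,nv,"yaw",np.arctan2(nv[1],nv[0]),"lean",np.arcsin(nv[2]), X[from_].min(0),X[from_].max(0))
    if n=="scene":
        k2=k.astype(np.uint8); 
        o=np.argwhere(k);r0,c0=o.min(0);r1,c1=o.max(0)
        print("pix",c0,r0,c1,r1)
        inv=(1-k2[r0:r1+1,c0:c1+1]); l=cv2.connectedComponentsWithStats(inv,connectivity=4)
        for i in range(1,l[0]):
            s=l[2][i]
            if s[4]>8:
                q=l[3][i]+[c0,r0]; oo,d=ray(c,[q]);d=d[0]; w=oo+d*((mu-oo)@nv)/(d@nv)
                print("hole?",s[4],s[:4],q,w)
E
```

```text
{'scene': array([185.3826, 142.0671]), 'top': array([419.5185, 221.9444])}
tri tab [ 0.5505 -0.2447  0.2766] gap 0.0022796311209080356
fit (array([ 0.549 , -0.2447,  0.2758,  0.0539]), np.float64(104.5625))
scene plate 825 [0.5366 0.2532 0.0744] [ 0.9957  0.0921 -0.0026] yaw 0.09222242638691058 lean -0.002623396354784691 [0.5299 0.2032 0.0397] [0.5437 0.3021 0.1041]
pix 376 247 427 273
hole? 58 [ 0  0  5 18] [377.3793 253.431 ] [0.5416 0.1997 0.0804]
hole? 145 [12  0 40  7] [413.669  248.8552] [0.5351 0.2701 0.1109]
hole? 77 [21  6 12  8] [402.4286 256.1818] [0.5367 0.2525 0.0848]
hole? 58 [46 11  6 16] [425.2931 267.6207] [0.5317 0.3063 0.0626]
hole? 238 [ 0 14 41 13] [393.021  269.4034] [0.5376 0.2416 0.0403]
top plate 96 [0.5355 0.2508 0.0953] [0.995  0.0963 0.0273] yaw 0.09651180348140334 lean 0.02735018879834847 [0.5301 0.2014 0.0653] [0.5417 0.2998 0.1041]
```

```bash
python3 - <<'E'
from fit import *
import pickle
C=pickle.load(open("c0.pkl","rb")); M=tabmasks(C)
out=[]
for n,(x,y) in {"scene":(165,125),"top":(400,205)}.items():
    c=C[n];f=c["frame"][y:y+40,x:x+40];m=M[n][y:y+40,x:x+40]
    cor=np.array([[a,b,d] for a in(-.012,.012) for b in(-.005,.005) for d in(-.018,.018)])
    row=[f,(f*m[...,None]).astype(np.uint8)]
    for yaw in(-.27,):
        cs,sn=np.cos(yaw),np.sin(yaw);R=np.array([[cs,-sn,0],[sn,cs,0],[0,0,1]])
        h=hullmask(c,cor@R.T+[.5495,-.2447,.276])[y:y+40,x:x+40]
        g=f.copy();g[...,2]=np.maximum(g[...,2],(h*200).astype(np.uint8)); row.append(g)
        print(n,h.sum(),m.sum())
    out.append(np.hstack([cv2.resize(r,(260,260),interpolation=cv2.INTER_NEAREST) for r in row]))
cv2.imwrite("pics/tab.png",np.vstack(out)[:,:,::-1])
E
```

```text
scene 205.1875 149.0
top 170.625 108.0
```

View pics/tab.png

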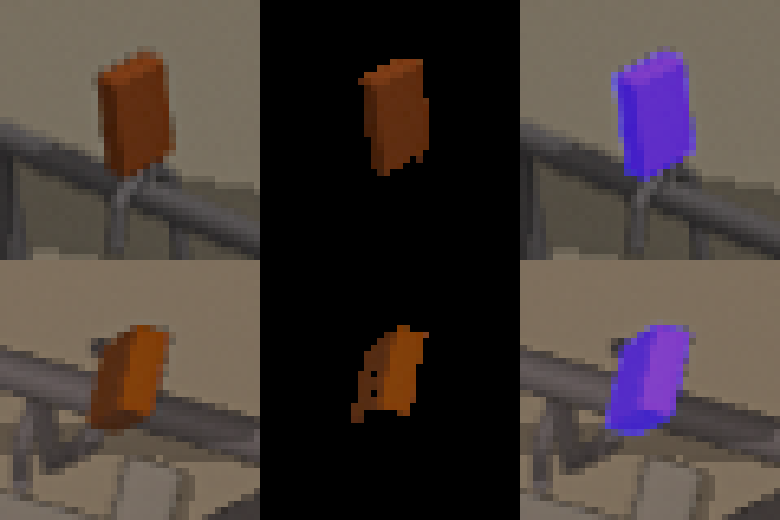

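```bash
sed -i 's/(h\[...,0\]<15)&(h\[...,1\]>190)&(h\[...,2\]>60)/(h[...,0]<16)\&(h[...,1]>150)\&(h[...,2]>50)/' h.py; python3 - <<'E'
from fit import *
import pickle
C=pickle.load(open("c0.pkl","rb")); M=tabmasks(C)
print(M["scene"].sum(),M["top"].sum())
for N in (("scene","top"),):
    print(fittab({n:C[n] for n in N},M,[.5495,-.2447,.276,-.27]))
E
```

```text
168.0 137.0
(array([ 0.5492, -0.2449,  0.2758, -0.0944]), np.float64(65.3125))
```

```bash
python3 - <<'E'
from fit import *
import pickle
C=pickle.load(open("c0.pkl","rb"))
# soft: chroma (R-B)/max vs local background
M0=tabmasks(C);M={}
for n,c in C.items():
    f=c["frame"].astype(float); q=(f[...,0]-f[...,2])/(f[...,0]+1)
    k=cv2.dilate(M0[n],np.ones((7,7)))
    hi=np.median(q[M0[n]>0]); bg=np.median(q[(k>0)&(q<.4)])
    M[n]=(np.clip((q-bg)/(hi-bg),0,1)*k).astype(np.float32)
    M[n][M[n]<.15]=0
    print(n,hi,bg,M[n].sum())
for s in ((-.27),(-.1)):
    print(fittab(C,M,[.5495,-.2447,.276,s]))
E
```

```text
scene 0.8163265306122449 0.19672131147540983 169.15555
top 0.8125 0.25196850393700787 134.6925
(array([ 0.5491, -0.2448,  0.2757, -0.0629]), np.float64(64.41178131103516))
(array([ 0.5486, -0.245 ,  0.275 , -0.0624]), np.float64(65.05936431884766))
```

```bash
python3 - <<'E'
import fit
from fit import *
import pickle
C=pickle.load(open("c0.pkl","rb"));M=tabmasks(C)
cor0=np.array([[a,b,d] for a in(-1,1) for b in(-1,1) for d in(-1,1)])
for e in (0,.0007,.0012):
    dims=np.array([.012,.005,.018])-e
    for yaw in (-.5,-.4,-.3,-.2,-.1,0):
        def cost(p):
            cs,sn=np.cos(yaw),np.sin(yaw);R=np.array([[cs,-sn,0],[sn,cs,0],[0,0,1]])
            return [np.abs(hullmask(c,(cor0*dims)@R.T+p[:3])-M[n]).sum() for n,c in C.items()]
        r=minimize(lambda p:sum(cost(p)),[.5492,-.2448,.2758],method="Nelder-Mead",options=dict(initial_simplex=np.array([.5492,-.2448,.2758])+np.vstack([np.zeros(3),np.eye(3)*.003]),maxiter=80))
        print(e,yaw,r.x,r.fun,cost(r.x))
P=cloud(C["top"])
k=(M["top"]>0)&(np.abs(P[...,2]-.2935)<.003);X=P[k];print(k.sum(),X.mean(0))
r=cv2.minAreaRect((X[:,:2]*1e4).astype(np.float32));print(r)
E
```

```text
0 -0.5 [ 0.5498 -0.245   0.2758] 81.0625 [np.float32(45.875), np.float32(35.1875)]
0 -0.4 [ 0.5493 -0.2447  0.2761] 72.6875 [np.float32(42.5625), np.float32(30.125)]
0 -0.3 [ 0.5494 -0.245   0.2751] 67.375 [np.float32(36.0), np.float32(31.375)]
0 -0.2 [ 0.5501 -0.2447  0.275 ] 69.0 [np.float32(33.1875), np.float32(35.8125)]
0 -0.1 [ 0.5492 -0.2448  0.2758] 65.625 [np.float32(24.875), np.float32(40.75)]
0 0 [ 0.5492 -0.2447  0.2757] 69.8125 [np.float32(22.0), np.float32(47.8125)]
0.0007 -0.5 [ 0.5495 -0.2447  0.2762] 55.3125 [np.float32(26.5), np.float32(28.8125)]
0.0007 -0.4 [ 0.5495 -0.2447  0.2758] 40.625 [np.float32(20.5625), np.float32(20.0625)]
0.0007 -0.3 [ 0.5496 -0.245   0.2757] 30.625 [np.float32(17.125), np.float32(13.5)]
0.0007 -0.2 [ 0.5495 -0.2451  0.2757] 31.3125 [np.float32(14.625), np.float32(16.6875)]
0.0007 -0.1 [ 0.5497 -0.2443  0.2764] 40.3125 [np.float32(15.8125), np.float32(24.5)]
0.0007 0 [ 0.5499 -0.2442  0.2758] 52.1875 [np.float32(20.4375), np.float32(31.75)]
0.0012 -0.5 [ 0.5499 -0.2443  0.2756] 50.75 [np.float32(17.5), np.float32(33.25)]
0.0012 -0.4 [ 0.5497 -0.2446  0.2763] 36.3125 [np.float32(14.5625), np.float32(21.75)]
0.0012 -0.3 [ 0.5494 -0.2449  0.2757] 27.375 [np.float32(13.5625), np.float32(13.8125)]
0.0012 -0.2 [ 0.5497 -0.2448  0.2759] 28.1875 [np.float32(15.1875), np.float32(13.0)]
0.0012 -0.1 [ 0.5495 -0.245   0.2758] 37.4375 [np.float32(19.5625), np.float32(17.875)]
0.0012 0 [ 0.5493 -0.2448  0.2758] 57.125 [np.float32(29.25), np.float32(27.875)]
57 [ 0.5494 -0.2454  0.2921]
((5492.78125, -2451.41259765625), (90.03385162353516, 234.6000213623047), 76.34744262695312)
```

Request:
jog_arm:
  commands: "0 0 0.05 0 0 -0.07; 0 0 0.1 0 0 -0.15; 0.01 0.02 0.15 0 0 -0.25; 0.035 0.05 0.17 0 0 -0.35; 0.06 0.09 0.17 0 0 -0.45; 0.09 0.13 0.17 0 0 -0.55; 0.12 0.17 0.17 0 0 -0.65; 0.15 0.21 0.17 0 0 -0.716; 0.18 0.255 0.17 0 0 -0.716; 0.21 0.3 0.17 0 0 -0.716; 0.235 0.335 0.17 0 0 -0.716; 0.2525 0.361 0.17 0 0 -0.716; 0.2525 0.361 0.17 0 0 -0.716; 0.2525 0.361 0.17 0 0 -0.716"
  gripper: 60

```text
time: 2.75
eef_pos: [0.5493, -0.2455, 0.4013]
tcp_rot: [0.992, -0.13, -0.0, 0.0]
contact_force: [-0.4, -0.7, 0.9]
opening: 0.606
```

Request:
jog_arm:
  commands: "0 0 -0.04 0 0 0; 0 0 -0.08 0 0 0; 0 0 -0.11 0 0 0; 0 0 -0.13 0 0 0; 0 0 -0.14 0 0 0; 0 0 -0.14 0 0 0"

```text
time: 3.5
eef_pos: [0.5495, -0.2455, 0.2613]
tcp_rot: [0.992, -0.13, -0.0, -0.0]
contact_force: [-0.1, 0.3, -0.3]
opening: 0.601
```

```bash
cat > snap.py <<'E'
from fit import *
import sys,pickle
tag=sys.argv[1]
W={"scene":tuple(map(int,sys.argv[2].split(","))),"top":tuple(map(int,sys.argv[3].split(",")))}
C={n:vision.read_camera(n) for n in("scene","top")}
pickle.dump(C,open(f"c_{tag}.pkl","wb"))
r=[]
for n,(x,y,w) in W.items():
    h=w*3//4*2//2
    r.append(cv2.resize(C[n]["frame"][y:y+w,x:x+w],(400,400),interpolation=cv2.INTER_CUBIC))
cv2.imwrite(f"pics/{tag}.png",np.hstack(r)[:,:,::-1])
E
python3 snap.py a 130,90,110 350,160,110
```

```text
(no output)
```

View pics/a.png

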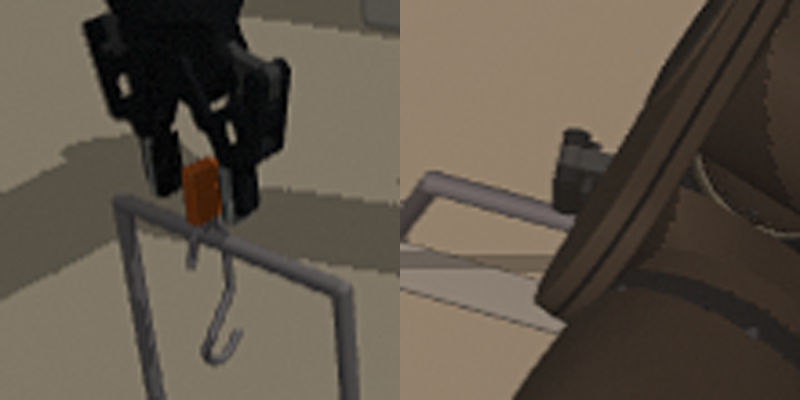

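The tab (crop 203,190) sits between the open pads, and the fingertips clear the bar. I close on it.

Request:
jog_arm:
  commands: "0 0 0 0 0 0; 0 0 0 0 0 0; 0 0 0 0 0 0; 0 0 0 0 0 0; 0 0 0 0 0 0; 0 0 0 0 0 0; 0 0 0 0 0 0; 0 0 0 0 0 0"
  gripper: 0
  grip_force: 60

```text
time: 4.6
eef_pos: [0.5499, -0.2451, 0.262]
tcp_rot: [0.992, -0.13, 0.001, 0.0]
contact_force: [0.2, 0.9, 5.3]
opening: 0.11
```

Request:
jog_arm:
  commands: "0 0 0.01 0 0 0; 0 0 0.02 0 0 0; 0 0 0.03 0 0 0; 0 0 0.03 0 0 0; -0.015 0.004 0.03 0 0 0; -0.03 0.008 0.03 0 0 0; -0.045 0.012 0.03 0 0 0; -0.06 0.016 0.03 0 0 0; -0.075 0.02 0.03 0 0 0; -0.075 0.02 0.03 0 0 0; -0.075 0.02 0.03 0 0 0"

```text
time: 5.98
eef_pos: [0.4748, -0.2252, 0.2915]
tcp_rot: [0.992, -0.13, 0.0, 0.0]
contact_force: [0.4, -0.2, -1.4]
opening: 0.105
```

```bash
python3 snap.py b 120,70,130 350,160,110
```

```text
(no output)
```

View pics/b.png

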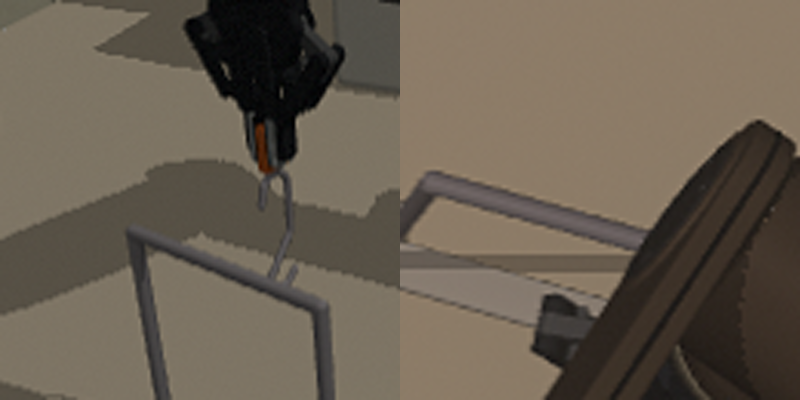

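Request:
jog_arm:
  commands: "0 0.01 0.015 0 0 0; 0.004 0.035 0.03 0 0 0.03; 0.012 0.07 0.04 0 0 0.06; 0.02 0.11 0.04 0 0 0.09; 0.028 0.15 0.04 0 0 0.12; 0.036 0.19 0.04 0 0 0.15; 0.044 0.23 0.04 0 0 0.18; 0.052 0.27 0.04 0 0 0.21; 0.06 0.31 0.04 0 0 0.24; 0.068 0.35 0.04 0 0 0.27; 0.076 0.39 0.04 0 0 0.3; 0.084 0.43 0.03 0 0 0.33; 0.092 0.465 0.01 0 0 0.354; 0.096 0.479 -0.02 0 0 0.354; 0.096 0.479 -0.04 0 0 0.354; 0.096 0.479 -0.05 0 0 0.354; 0.096 0.479 -0.05 0 0 0.354"

```text
time: 8.2
eef_pos: [0.5705, 0.2533, 0.2412]
tcp_rot: [0.999, 0.046, -0.0, 0.0]
contact_force: [0.8, -0.2, -0.2]
opening: 0.104
```

```bash
python3 snap.py c 340,150,140 100,180,130
```

```text
(no output)
```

View pics/c.png

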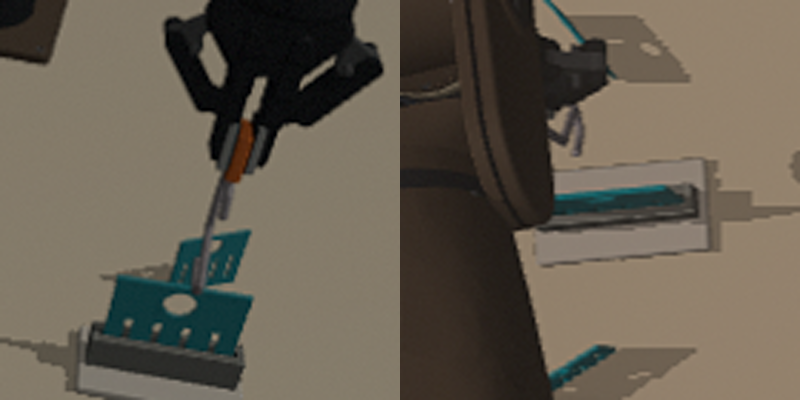

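```bash
cat > hookm.py <<'E'
from fit import *
from scipy.spatial.transform import Rotation as Ro
def wire():
    L=[[14,-10],[14,-50],[-13,-82]]
    a=np.radians(np.linspace(184,315,20)); L+=[[14*np.cos(t),-81+14*np.sin(t)] for t in a]; L+=[[16.3,-84]]
    up=np.radians(np.linspace(0,180,20)); U=[[14*np.cos(t),-11+14*np.sin(t)] for t in up]+[[-16,-21]]
    f=lambda A:np.c_[np.array(A)[:,0],np.zeros(len(A)),np.array(A)[:,1]]/1e3
    return f(L),f(U)
def hookR(q):  # hook x = -tool x (yaw frame), z up
    R=Ro.from_quat(q).as_matrix(); x=-R[:,0]; z=-R[:,2]; return np.c_[x,np.cross(z,x),z]
def hookW(A,st,off=(0,0,-.0115)):
    R=hookR(st["tcp_rot"]); return A@R.T+st["eef_pos"]+R@np.array(off)
E
cat > ov.py <<'E'
from hookm import *
import sys,pickle
tag,offs=sys.argv[1],eval(sys.argv[2]); W={"scene":tuple(map(int,sys.argv[3].split(","))),"top":tuple(map(int,sys.argv[4].split(",")))}
C=pickle.load(open(f"c_{tag}.pkl","rb"));st=get_state();r=[]
for n,(x,y,w) in W.items():
    s=400/w; im=cv2.resize(C[n]["frame"][y:y+w,x:x+w],(400,400),interpolation=cv2.INTER_CUBIC)
    for A in wire():
        uv=((proj(C[n],hookW(A,st,offs))-[x,y]+.5)*s).round().astype(np.int32)
        cv2.polylines(im,[uv.reshape(-1,1,2)],False,(255,255,0),1)
    r.append(im)
cv2.imwrite(f"pics/{tag}_ov.png",np.hstack(r)[:,:,::-1])
E
python3 ov.py c "(0,0,-.0115)" 380,180,80 130,190,80
```

```text
(no output)
```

View pics/c_ov.png

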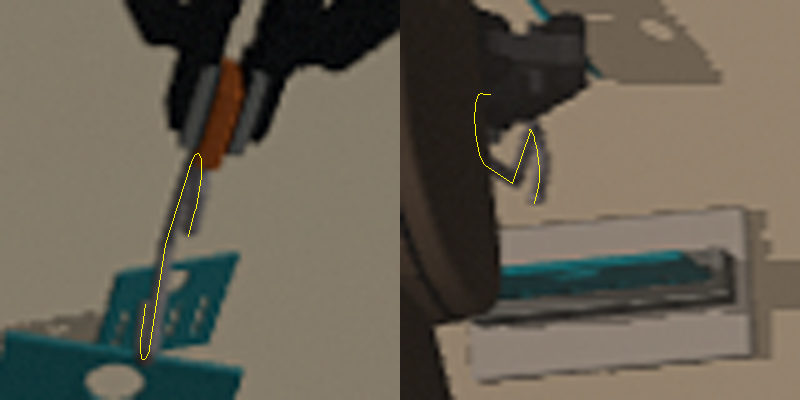

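```bash
cat > off.py <<'E'
from hookm import *
import sys,pickle
tag=sys.argv[1]
C=pickle.load(open(f"c_{tag}.pkl","rb"));st=get_state()
def dens(A,n=200):
    s=np.r_[0,np.cumsum(np.linalg.norm(np.diff(A,axis=0),axis=1))];t=np.linspace(0,s[-1],n)
    return np.c_[[np.interp(t,s,A[:,i]) for i in range(3)]].T
L,U=map(dens,wire())
for n,c in C.items():
    A=np.r_[L,U] if n=="scene" else L[(L[:,2]<-.085)]
    uv=proj(c,hookW(A,st)); f=c["frame"].astype(np.float32); S=(f.max(2)-f.min(2))/(f.max(2)+1)
    best=[]
    for du in np.arange(-5,5.1,.25):
        for dv in np.arange(-5,5.1,.25):
            q=uv+[du,dv]
            v=cv2.remap(S,q[:,0].astype(np.float32)[None],q[:,1].astype(np.float32)[None],cv2.INTER_LINEAR).mean()
            best.append((v,du,dv))
    best.sort(); print(n,[tuple(np.round(b,3)) for b in best[:6]])
E
python3 off.py c
```

```text
scene [(np.float64(0.093), np.float64(-0.75), np.float64(4.0)), (np.float64(0.093), np.float64(-0.5), np.float64(4.0)), (np.float64(0.094), np.float64(-0.75), np.float64(3.75)), (np.float64(0.094), np.float64(-0.75), np.float64(4.25)), (np.float64(0.094), np.float64(-0.5), np.float64(3.75)), (np.float64(0.095), np.float64(-0.5), np.float64(4.25))]
top [(np.float64(0.091), np.float64(0.75), np.float64(-0.75)), (np.float64(0.091), np.float64(0.75), np.float64(-1.0)), (np.float64(0.091), np.float64(0.75), np.float64(-0.5)), (np.float64(0.092), np.float64(0.75), np.float64(-0.25)), (np.float64(0.092), np.float64(0.75), np.float64(-1.25)), (np.float64(0.092), np.float64(0.75), np.float64(0.0))]
```

```bash
python3 - <<'E'
from hookm import *
import pickle
C=pickle.load(open("c_c.pkl","rb"));c=C["scene"];st=get_state()
x,y,w,h=390,190,50,75;s=8
im=cv2.resize(c["frame"][y:y+h,x:x+w],(w*s,h*s),interpolation=cv2.INTER_CUBIC);im2=im.copy()
box=np.array([[a,b,d] for a in(-.012,.012) for b in(-.005,.005) for d in(.006,.042)])
for du,dv in((1.5,.5),):
    for A in wire():
        uv=((proj(c,hookW(A,st))+[du,dv]-[x,y]+.5)*s).round().astype(np.int32); cv2.polylines(im2,[uv.reshape(-1,1,2)],False,(255,255,0),1)
    uv=((proj(c,hookW(box,st))+[du,dv]-[x,y]+.5)*s).round().astype(np.int32); cv2.polylines(im2,[cv2.convexHull(uv)],True,(0,255,0),1)
cv2.imwrite("pics/c_big.png",np.hstack([im,im2])[:,:,::-1])
E
```

```text
(no output)
```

View pics/c_big.png

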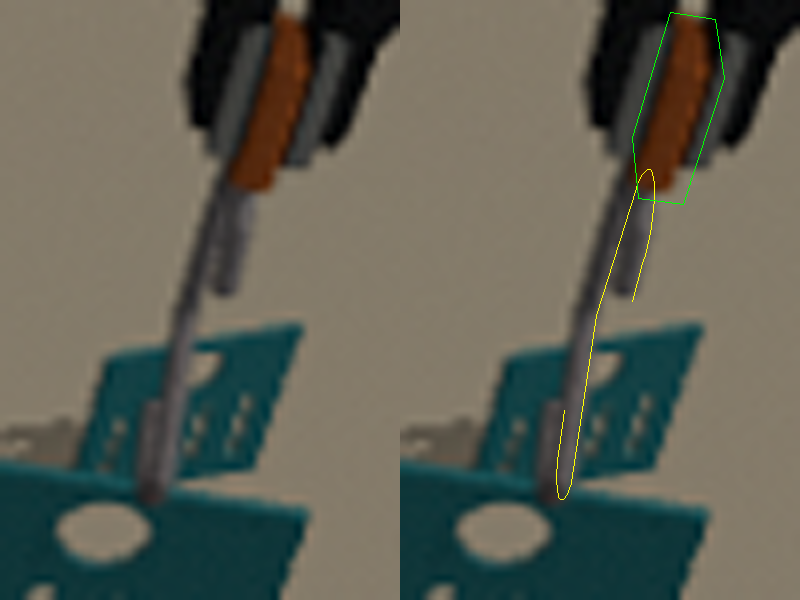

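```bash
python3 - <<'E'
from hookm import *
import pickle
C=pickle.load(open("c0.pkl","rb"));st=get_state()
for n,c in C.items():
    P=cloud(c)
    for (a,b) in ((.55,.15),(.5,-.1),(.6,.15)):
        k=(np.abs(P[...,0]-a)<.02)&(np.abs(P[...,1]-b)<.02)&(np.abs(P[...,2])<.02)
        print(n,"table",a,b,P[k][:,2].mean(),P[k][:,2].std())
    k=(np.abs(P[...,0]-.535)<.05)&(np.abs(P[...,1]-.25)<.075)&(P[...,2]<.05)&(P[...,2]>.005)
    X=P[k]; h,e=np.histogram(X[:,2],np.arange(.005,.05,.002)); print(n,dict(zip(e.round(3),h)))
    f=X[(X[:,2]<.02)]
    r=cv2.minAreaRect((X[:,:2]*1e3).astype(np.float32)); print("rack rect",r, "low",cv2.minAreaRect((f[:,:2]*1e3).astype(np.float32)))
    k=(np.abs(P[...,0]-.535)<.02)&(np.abs(P[...,1]-.25)<.055)&(P[...,2]>.06)&teal(c)
    X=P[k]; print("plate z pct",np.percentile(X[:,2],[90,95,98,99,100]))
# hole solves on assumed midplane
c=C["scene"];nv=np.array([np.cos(.094),np.sin(.094),0])
for corr in ((0,0),(-.25,.6)):
    for x0 in (.532,.534,.536):
        o,d=ray(c,[np.array([402.43,256.18])-corr]);d=d[0];w=o+d*((np.array([x0,.25,.082])-o)@nv)/(d@nv);print(corr,x0,w)
E
```

```text
scene table 0.55 0.15 0.002216687864940376 0.001179223989086886
scene table 0.5 -0.1 0.0023300095615504833 0.001276119222823766
scene table 0.6 0.15 0.0021047786389868004 0.0010689967318776572
scene {np.float64(0.005): np.int64(34), np.float64(0.007): np.int64(47), np.float64(0.009): np.int64(144), np.float64(0.011): np.int64(333), np.float64(0.013): np.int64(121), np.float64(0.015): np.int64(39), np.float64(0.017): np.int64(39), np.float64(0.019): np.int64(26), np.float64(0.021): np.int64(38), np.float64(0.023): np.int64(34), np.float64(0.025): np.int64(34), np.float64(0.027): np.int64(39), np.float64(0.029): np.int64(34), np.float64(0.031): np.int64(35), np.float64(0.033): np.int64(33), np.float64(0.035): np.int64(41), np.float64(0.037): np.int64(40), np.float64(0.039): np.int64(71), np.float64(0.041): np.int64(157), np.float64(0.043): np.int64(71), np.float64(0.045): np.int64(22), np.float64(0.047): np.int64(21)}
rack rect ((529.4422607421875, 247.51211547851562), (92.62051391601562, 136.38800048828125), 8.60518741607666) low ((529.4422607421875, 247.51211547851562), (92.620513916
[... 820 characters left out ...]
6), np.float64(0.037): np.int64(80), np.float64(0.039): np.int64(88), np.float64(0.041): np.int64(50), np.float64(0.043): np.int64(18), np.float64(0.045): np.int64(8), np.float64(0.047): np.int64(5)}
rack rect ((532.3159790039062, 254.52322387695312), (96.29957580566406, 137.67166137695312), 4.381913185119629) low ((532.3159790039062, 254.52322387695312), (96.29957580566406, 137.67166137695312), 4.381913185119629)
plate z pct [0.1016 0.1024 0.1027 0.1033 0.1041]
(0, 0) 0.532 [0.5317 0.2532 0.0803]
(0, 0) 0.534 [0.5337 0.2529 0.0821]
(0, 0) 0.536 [0.5357 0.2527 0.0839]
(-0.25, 0.6) 0.532 [0.5317 0.2533 0.0822]
(-0.25, 0.6) 0.534 [0.5337 0.253  0.084 ]
(-0.25, 0.6) 0.536 [0.5357 0.2528 0.0858]
```

Request:
jog_arm:
  commands: "0 0.001 -0.015 0 0 0; 0 0.002 -0.03 0 0 0; 0 0.0025 -0.045 0 0 0; 0 0.0025 -0.055 0 0 0; 0 0.0025 -0.058 0 0 0; 0 0.0025 -0.058 0 0 0; 0 0.0025 -0.058 0 0 0"

```text
time: 9.18
eef_pos: [0.5711, 0.2566, 0.1841]
tcp_rot: [0.999, 0.047, 0.001, -0.0]
contact_force: [-0.2, 0.0, -0.6]
opening: 0.11
```

```bash
cat > big.py <<'E'
from hookm import *
import sys,pickle
tag=sys.argv[1]; x,y,w,h,s=map(int,sys.argv[2].split(",")); x2,y2=map(int,sys.argv[3].split(","))
C={n:vision.read_camera(n) for n in("scene","top")}
pickle.dump(C,open(f"c_{tag}.pkl","wb"));st=get_state();out=[]
for n,(x,y) in {"scene":(x,y),"top":(x2,y2)}.items():
    c=C[n]
    im=cv2.resize(c["frame"][y:y+h,x:x+w],(w*s,h*s),interpolation=cv2.INTER_CUBIC);im2=im.copy()
    for A in wire():
        uv=((proj(c,hookW(A,st))-[x,y]+.5)*s).round().astype(np.int32); cv2.polylines(im2,[uv.reshape(-1,1,2)],False,(255,255,0),1)
    out+=[np.vstack([im,im2])]
cv2.imwrite(f"pics/{tag}.png",np.hstack(out)[:,:,::-1]); print(st["eef_pos"],st["contact_force"])
E
python3 big.py d 375,220,60,45,6 130,215
```

```text
[0.571  0.2566 0.1841] [-0.7197  0.3411 -1.0049]
```

View pics/d.png

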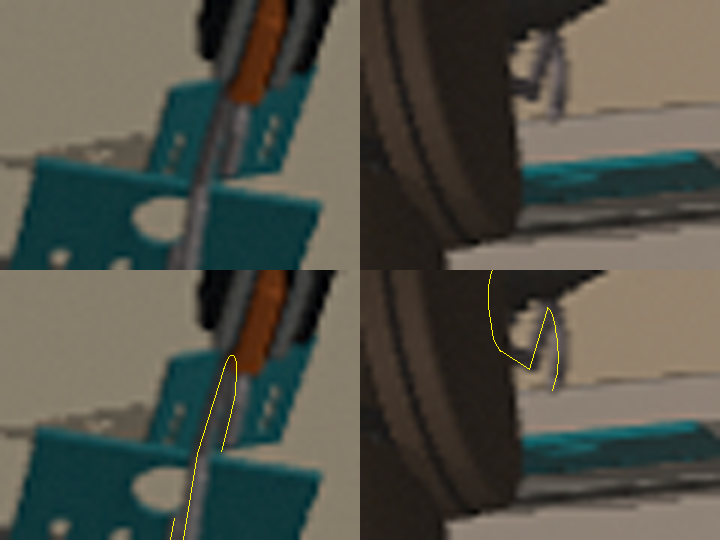

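```bash
sed 's/C={n:vision.read_camera(n) for n in("scene","top")}/C=pickle.load(open("c_d.pkl","rb"))/; s/^pickle.dump/#/; s/wb"));st=/wb"))/' big.py > /tmp/b2.py; python3 - <<'E'
from hookm import *
import pickle
C=pickle.load(open("c_d.pkl","rb"));st=get_state()
c=C["scene"];x,y,w,h,s=375,235,50,50,8
im=cv2.resize(c["frame"][y:y+h,x:x+w],(w*s,h*s),interpolation=cv2.INTER_CUBIC);im2=im.copy()
def line(A,col):
    uv=((proj(c,A)-[x,y]+.5)*s).round().astype(np.int32); cv2.polylines(im2,[uv.reshape(-1,1,2)],False,col,1)
for A in wire(): line(hookW(A,st),(255,255,0))
# predicted engaged pose: shift along hook x by 30mm (plate at x=5)
R=hookR(st["tcp_rot"])
t=np.linspace(0,6.3,40)
n=-R[:,0]; 
hc=np.array([.534,.2525,.082]); circ=hc+np.c_[np.zeros(40),.012*np.cos(t),.012*np.sin(t)]@R.T
line(circ,(255,0,0))
cv2.imwrite("pics/d2.png",np.hstack([im,im2])[:,:,::-1])
print(proj(c,[hc]), "rel in hook frame:", R.T@(hc-hookW(np.zeros((1,3)),st)[0]))
E
```

```text
[[402.2107 256.2574]] rel in hook frame: [ 0.0374  0.0006 -0.0906]
```

View pics/d2.png

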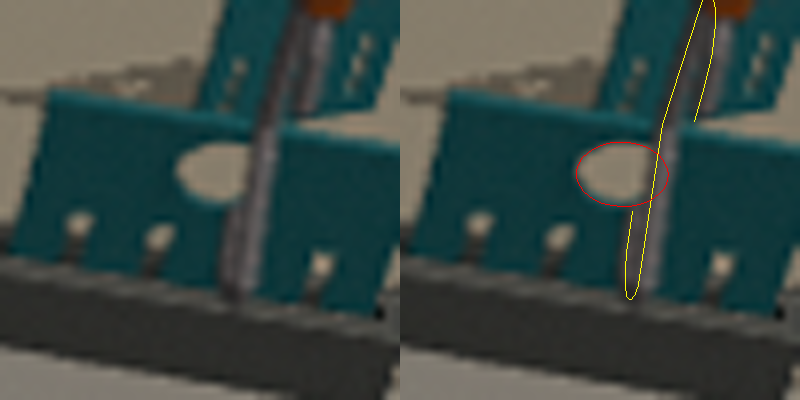

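Request:
jog_arm:
  commands: "0 -0.0012 -0.001 0 0 0; 0 -0.0012 -0.001 0 0 0; -0.004 -0.0016 -0.001 0 0 0; -0.008 -0.002 -0.001 0 0 0; -0.012 -0.0024 -0.001 0 0 0; -0.016 -0.0028 -0.001 0 0 0; -0.019 -0.0031 -0.001 0 0 0; -0.021 -0.0033 -0.001 0 0 0; -0.023 -0.0034 -0.001 0 0 0; -0.023 -0.0034 -0.001 0 0 0"

```text
time: 10.52
eef_pos: [0.5476, 0.253, 0.1823]
tcp_rot: [0.999, 0.047, -0.0, 0.0]
contact_force: [0.3, -0.6, -0.1]
opening: 0.106
```

```bash
python3 big.py e 375,225,60,45,6 130,215
```

```text
[0.5477 0.253  0.1824] [ 0.6484 -0.893  -0.3541]
```

View pics/e.png

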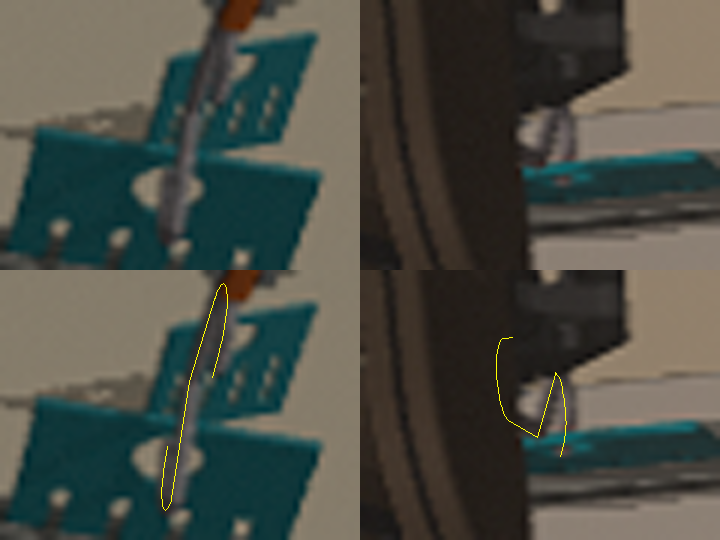

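Request:
jog_arm:
  commands: "-0.002 -0.0002 0 0 0 0; -0.004 -0.0004 0 0 0 0; -0.006 -0.0006 0 0 0 0; -0.008 -0.0008 0 0 0 0; -0.009 -0.0009 0 0 0 0; -0.009 -0.0009 0 0 0 0"

```text
time: 11.38
eef_pos: [0.5386, 0.2522, 0.1824]
tcp_rot: [0.999, 0.047, 0.0, -0.0]
contact_force: [0.0, 0.2, -0.9]
opening: 0.108
```

```bash
python3 big.py f 375,225,60,45,6 130,215
```

```text
[0.5387 0.2521 0.1824] [ 0.95   -0.0659 -0.0967]
```

View pics/f.png

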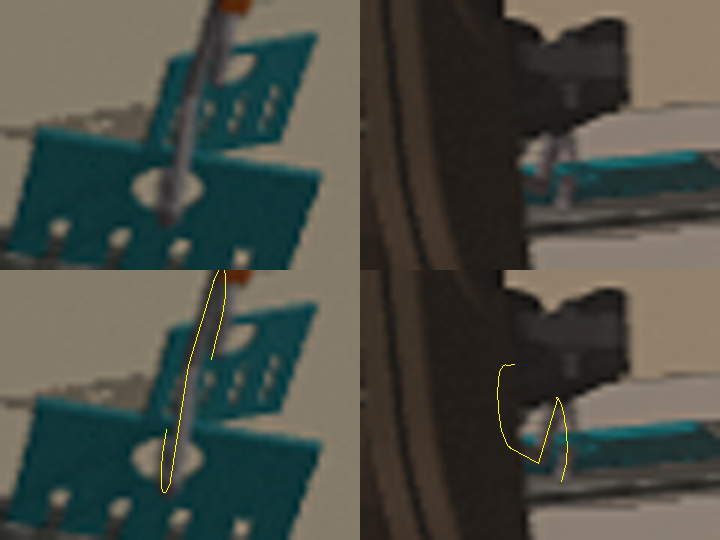

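The tip now shows on the robot side of the plate (top crop 565,195), and there was no contact force. I lift.

Request:
jog_arm:
  commands: "0 0 0.003 0 0 0; 0 0 0.006 0 0 0; 0 0 0.009 0 0 0; 0 0 0.012 0 0 0; 0 0 0.014 0 0 0; 0 0 0.016 0 0 0; 0 0 0.018 0 0 0; 0 0 0.021 0 0 0; 0 0 0.025 0 0 0; 0 0 0.03 0 0 0; 0 0 0.03 0 0 0"

```text
time: 12.85
eef_pos: [0.539, 0.2522, 0.2132]
tcp_rot: [0.999, 0.047, 0.001, -0.0]
contact_force: [-0.1, 0.8, -1.3]
opening: 0.105
```

```bash
python3 big.py g 375,215,60,45,6 130,215
```

```text
[0.5387 0.2522 0.2125] [-0.8434 -0.6728 -1.56  ]
```

View pics/g.png

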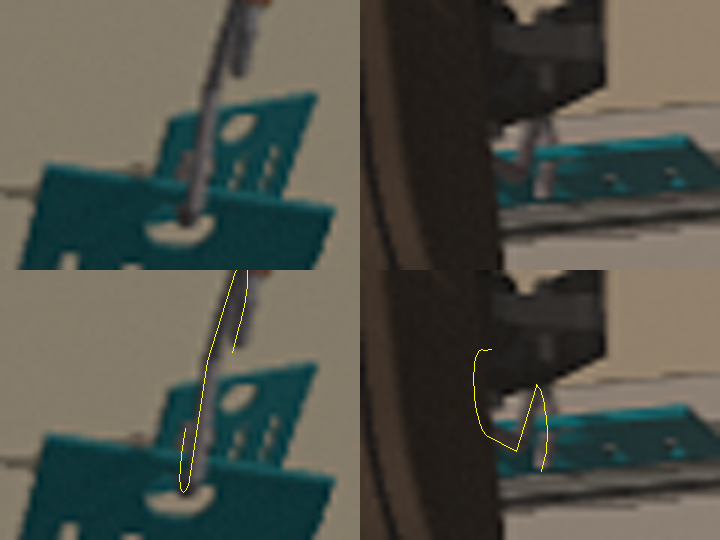

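Request:
jog_arm:
  commands: "-0.001 0 0.003 0 0 0; -0.003 0 0.007 0 0 0; -0.004 0 0.012 0 0 0; -0.004 0 0.018 0 0 0; -0.004 0 0.025 0 0 0; -0.004 0 0.033 0 0 0; -0.004 0 0.042 0 0 0; -0.004 0 0.052 0 0 0; -0.004 0 0.062 0 0 0; -0.004 0 0.07 0 0 0; -0.004 0 0.076 0 0 0; -0.004 0 0.08 0 0 0; -0.004 0 0.08 0 0 0; -0.004 0 0.08 0 0 0"

```text
time: 14.7
eef_pos: [0.5345, 0.2521, 0.2919]
tcp_rot: [0.999, 0.047, -0.0, 0.0]
contact_force: [-0.1, -0.4, -1.0]
opening: 0.111
```

```bash
python3 big.py hh 370,170,80,90,4 110,190
```

```text
[0.5345 0.2521 0.2918] [ 0.0495  0.2463 -1.1263]
```

View pics/hh.png

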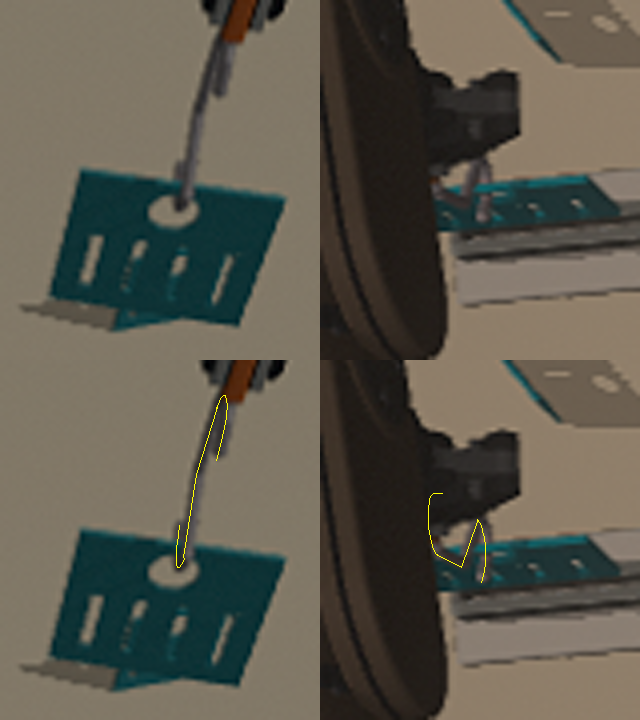

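Request:
jog_arm:
  commands: "0 -0.002 0.001 0 0 -0.001; -0.001 -0.006 0.003 0 0 -0.005; -0.001 -0.012 0.006 0 0 -0.009; -0.002 -0.02 0.01 0 0 -0.015; -0.004 -0.03 0.014 0 0 -0.023; -0.005 -0.042 0.017 0 0 -0.032; -0.007 -0.056 0.019 0 0 -0.043; -0.009 -0.072 0.02 0 0 -0.055; -0.011 -0.09 0.02 0 0 -0.069; -0.013 -0.11 0.02 0 0 -0.084; -0.016 -0.13 0.02 0 0 -0.099; -0.018 -0.15 0.02 0 0 -0.115; -0.02 -0.17 0.02 0 0 -0.13; -0.023 -0.19 0.02 0 0 -0.145; -0.025 -0.21 0.02 0 0 -0.16; -0.028 -0.23 0.02 0 0 -0.176; -0.03 -0.25 0.02 0 0 -0.191; -0.032 -0.27 0.02 0 0 -0.206; -0.035 -0.29 0.02 0 0 -0.222; -0.037 -0.31 0.02 0 0 -0.237"

```text
time: 17.3
eef_pos: [0.497, -0.0593, 0.3122]
tcp_rot: [0.997, -0.072, -0.0, 0.0]
contact_force: [-0.5, 1.2, -1.8]
opening: 0.107
```

Request:
jog_arm:
  commands: "-0.002 -0.019 0 0 0 -0.015; -0.005 -0.037 0 0 0 -0.029; -0.007 -0.054 0 0 0 -0.042; -0.009 -0.07 0 0 0 -0.054; -0.011 -0.085 0 0 0 -0.065; -0.012 -0.099 0 0 0 -0.076; -0.014 -0.112 0 0 0 -0.086; -0.015 -0.123 0 0 0 -0.094; -0.016 -0.132 0 0 0 -0.101; -0.017 -0.14 0 0 0 -0.107; -0.018 -0.146 0 0 0 -0.112; -0.018 -0.15 0 0 0 -0.115; -0.019 -0.1525 0 0 0 -0.117; -0.019 -0.1534 0 0 0 -0.117; -0.019 -0.1534 0 0 0 -0.117; -0.019 -0.1534 0 0 0 -0.117"

```text
time: 19.3
eef_pos: [0.4787, -0.2111, 0.3123]
tcp_rot: [0.992, -0.13, -0.0, -0.0]
contact_force: [-0.0, -0.3, -1.4]
opening: 0.107
```

```bash
python3 big.py k 150,100,100,90,4 340,170
```

```text
[ 0.4787 -0.2112  0.3123] [-0.6259 -0.134  -1.1486]
```

View pics/k.png

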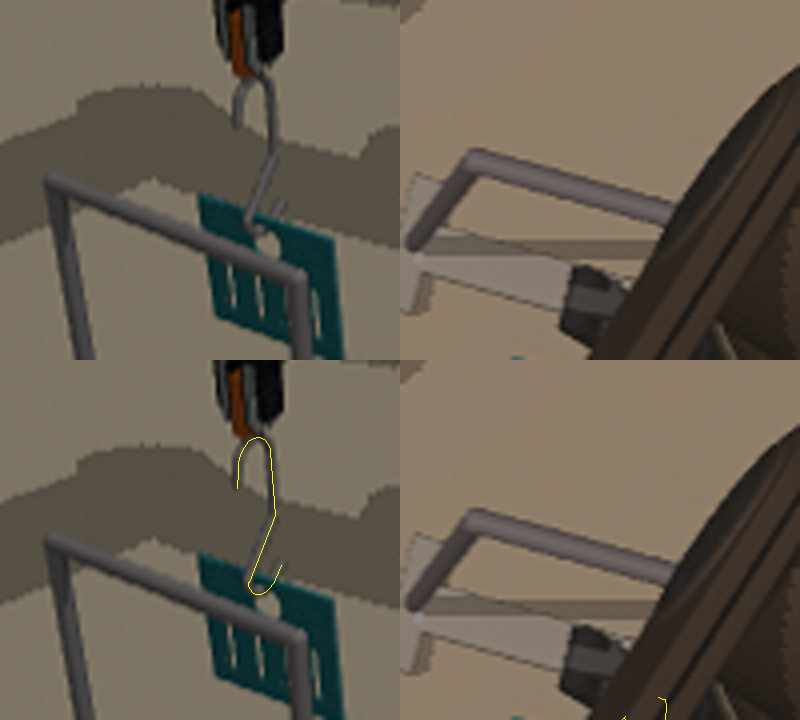

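Request:
jog_arm:
  commands: "0 0 -0.004 0 0 0; 0 0 -0.01 0 0 0; 0 0 -0.016 0 0 0; 0 0 -0.02 0 0 0; 0.002 -0.0005 -0.0205 0 0 0; 0.006 -0.0016 -0.0205 0 0 0; 0.012 -0.003 -0.0205 0 0 0; 0.02 -0.005 -0.0205 0 0 0; 0.028 -0.0075 -0.0205 0 0 0; 0.036 -0.0095 -0.0205 0 0 0; 0.044 -0.0115 -0.0205 0 0 0; 0.052 -0.014 -0.0205 0 0 0; 0.06 -0.016 -0.0205 0 0 0; 0.067 -0.018 -0.0205 0 0 0; 0.072 -0.0192 -0.0205 0 0 0; 0.075 -0.02 -0.0205 0 0 0; 0.075 -0.02 -0.0205 0 0 0; 0.075 -0.02 -0.0205 0 0 0"

```text
time: 21.65
eef_pos: [0.5535, -0.2312, 0.2918]
tcp_rot: [0.992, -0.13, -0.0, -0.0]
contact_force: [0.2, -0.6, -1.5]
opening: 0.109
```

```bash
python3 big.py l 140,100,100,90,4 340,170
```

```text
[ 0.5535 -0.2312  0.2919] [ 1.2317  0.457  -0.4537]
```

View pics/l.png

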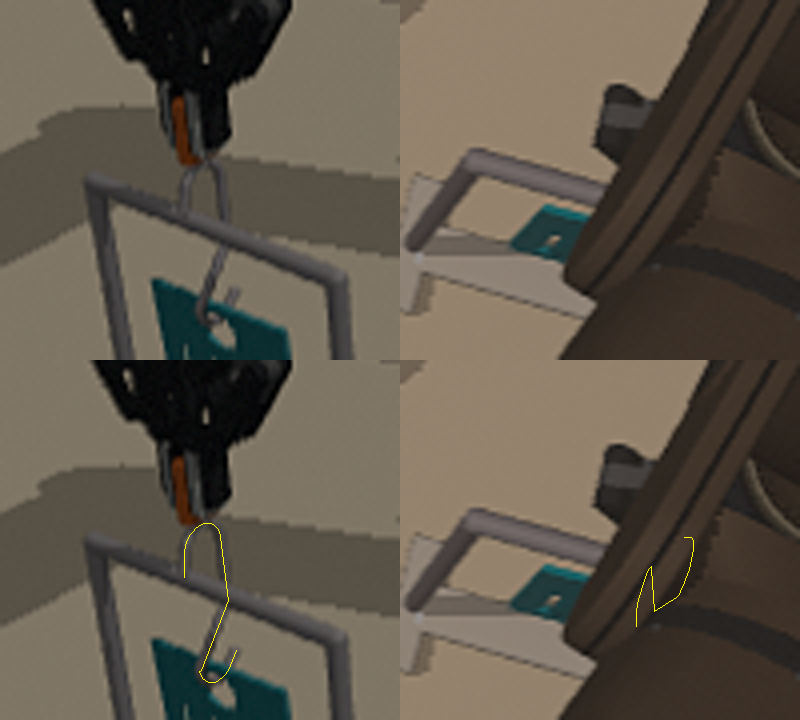

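Request:
jog_arm:
  commands: "0 0 -0.003 0 0 0; 0 0 -0.007 0 0 0; 0 0 -0.012 0 0 0; 0 0 -0.017 0 0 0; 0 0 -0.021 0 0 0; 0 0 -0.024 0 0 0; 0 0 -0.026 0 0 0; 0 0 -0.028 0 0 0; 0 0 -0.029 0 0 0; 0 0 -0.0295 0 0 0; 0 0 -0.0295 0 0 0"

```text
time: 23.12
eef_pos: [0.5537, -0.2313, 0.2624]
tcp_rot: [0.992, -0.13, 0.0, 0.0]
contact_force: [-0.4, 0.1, -2.0]
opening: 0.107
```

```bash
python3 big.py m 140,100,100,90,4 340,170
```

```text
[ 0.5537 -0.2313  0.2625] [ 0.4952 -0.1589 -2.299 ]
```

View pics/m.png

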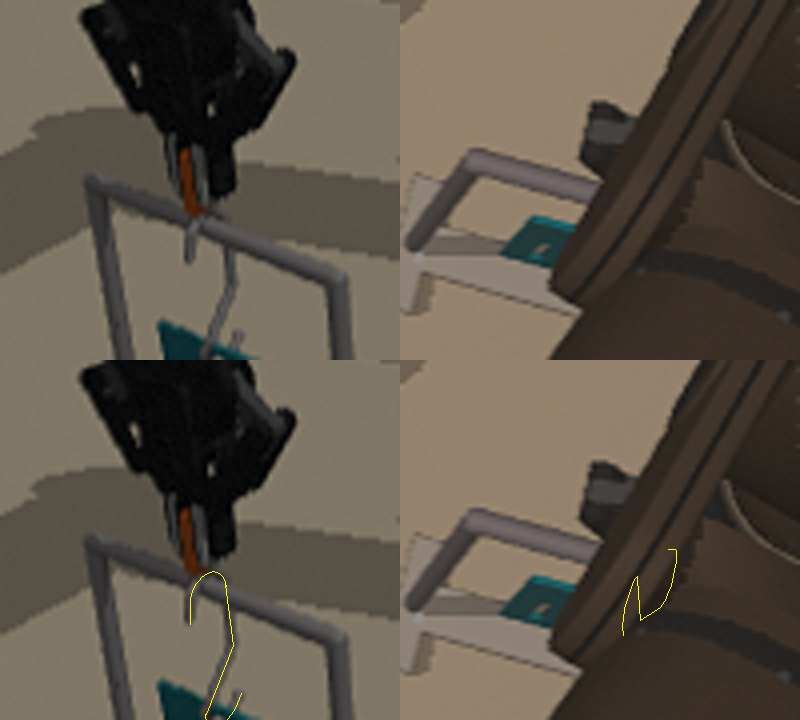

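Request:
jog_arm:
  commands: "0 0 -0.0005 0 0 0; 0 0 -0.001 0 0 0; 0 0 -0.001 0 0 0"

```text
time: 23.6
eef_pos: [0.5538, -0.2313, 0.2621]
tcp_rot: [0.992, -0.13, 0.0, 0.0]
contact_force: [-0.3, 0.9, 2.4]
opening: 0.109
```

Request:
jog_arm:
  commands: "0 0 0 0 0 0; 0 0 0 0 0 0; 0 0 0 0 0 0; 0 0 0 0 0 0; 0 0 0 0 0 0"
  gripper: 45
  grip_force: 20

```text
time: 24.22
eef_pos: [0.5536, -0.2313, 0.2613]
tcp_rot: [0.992, -0.13, -0.0, -0.0]
contact_force: [1.2, -0.5, 0.1]
opening: 0.447
```

```bash
python3 big.py n 140,100,100,90,4 340,170
```

```text
[ 0.5536 -0.2313  0.2613] [ 0.2179  0.4044 -0.1693]
```

View pics/n.png

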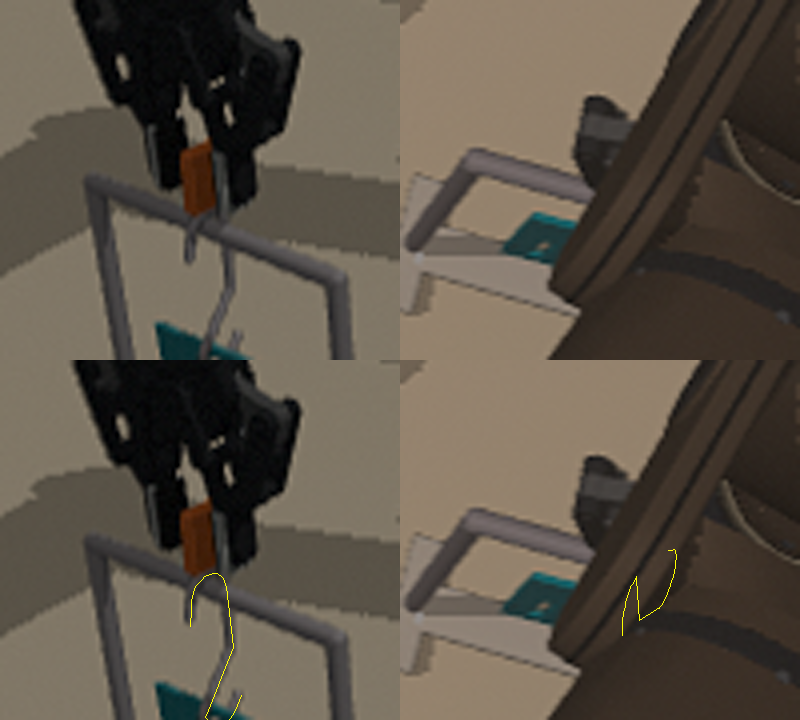

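The hook is on the bar and both pads are clear of the tab. I retreat straight up, then aside.

Request:
jog_arm:
  commands: "0 0 0.008 0 0 0; 0 0 0.02 0 0 0; 0 0 0.04 0 0 0; 0 0 0.065 0 0 0; 0 0 0.09 0 0 0; 0 0 0.12 0 0 0; 0 0 0.15 0 0 0; 0 -0.03 0.16 0 0 0; -0.02 -0.07 0.16 0 0 0; -0.05 -0.11 0.16 0 0 0; -0.08 -0.15 0.16 0 0 0; -0.11 -0.19 0.16 0 0 0; -0.14 -0.23 0.16 0 0 0; -0.16 -0.26 0.16 0 0 0; -0.16 -0.26 0.16 0 0 0; -0.16 -0.26 0.16 0 0 0"

```text
time: 26.32
eef_pos: [0.3939, -0.491, 0.4225]
tcp_rot: [0.992, -0.13, 0.001, 0.0]
contact_force: [-0.0, 0.9, -0.2]
opening: 0.447
```

```bash
python3 big.py o 140,110,100,110,4 340,150 >/dev/null; cp c_o.pkl c_o1.pkl; python3 - <<'E'
import cv2,numpy as np
from h import *
import pickle
A=pickle.load(open("c_o1.pkl","rb"))
for n in ("scene","top"):
    c=vision.read_camera(n); d=np.abs(c["frame"].astype(int)-A[n]["frame"]).max(2); print(n,(d>25).sum(), np.argwhere(d>25)[:5])
    P=cloud(c);k=teal(c)&(P[...,1]<-.1)&(P[...,1]>-.4)&(P[...,0]>.45)&(P[...,2]>.04);X=P[k];mu=X.mean(0);nv=np.linalg.svd(X-mu)[2][2];print(n,k.sum(),mu,nv,X.min(0),X.max(0))
    cv2.imwrite(f"pics/end_{n}.png",c["frame"][:,:,::-1])
print(get_state()["time"])
a=cv2.imread("pics/o.png");cv2.imwrite("pics/o_.png",a[:440])
E
```

```text
scene 28 [[  7  97]
 [  9 120]
 [ 10 115]
 [ 10 116]
 [ 13 118]]
scene 767 [ 0.5559981  -0.22897218  0.1228175 ] [ 0.96823347 -0.24774243 -0.0338768 ] [ 0.54126542 -0.28004451  0.07541418] [ 0.56999623 -0.18117882  0.16816132]
top 18 [[389 482]
 [389 483]
 [391 404]
 [392 557]
 [393 555]]
top 114 [ 0.55530273 -0.22914932  0.14319433] [-0.96741003  0.25030863  0.03825473] [ 0.54088145 -0.27893404  0.0760218 ] [ 0.56819375 -0.18445347  0.16904473]
26.525
```

View pics/o_.png

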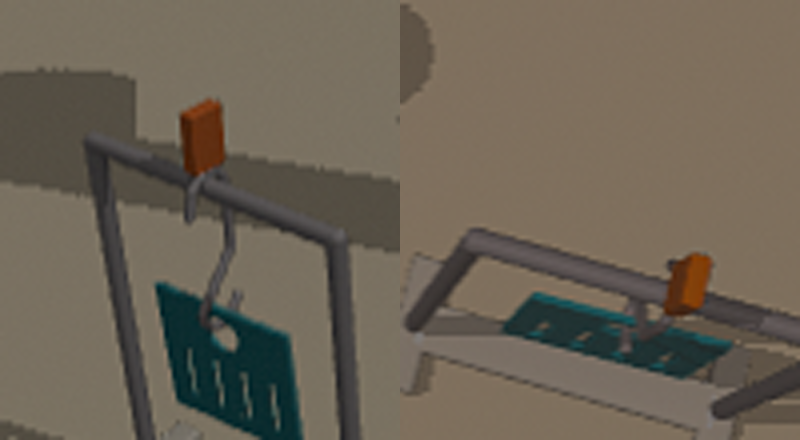

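View pics/end_scene.png

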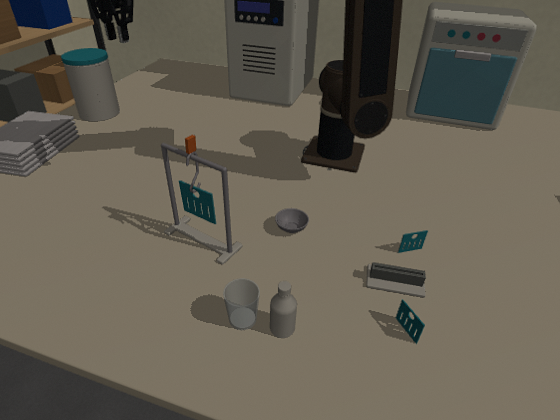

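The hook hangs on the bar, with its tab at scene (190,144). The plate hangs below it at (198,202), the rack is empty and everything else is in place. I let it settle for a second and check once more for stillness.

Request:
jog_arm:
  commands: "0 0 0 0 0 0; 0 0 0 0 0 0; 0 0 0 0 0 0; 0 0 0 0 0 0; 0 0 0 0 0 0; 0 0 0 0 0 0; 0 0 0 0 0 0; 0 0 0 0 0 0"

```text
time: 27.52
eef_pos: [0.3936, -0.4913, 0.4213]
tcp_rot: [0.992, -0.13, -0.0, 0.0]
contact_force: [0.1, -0.3, 1.0]
opening: 0.45
```

```bash
python3 - <<'E'
from h import *
import pickle
A=pickle.load(open("c_o1.pkl","rb"))
for n,(x,y,w,h) in {"scene":(150,125,100,140),"top":(330,195,140,80)}.items():
    c=vision.read_camera(n); d=np.abs(c["frame"].astype(int)-A[n]["frame"]).max(2)[y:y+h,x:x+w]; print(n,d.max(),(d>20).sum())
print(ctrl.sign_off())
E
```

```text
scene 23 3
top 7 0
the job is handed in; nothing more can be done
None
```

The job is done and handed in after about 27.5 s of the 64 s allowed. I took the S-hook off the rail by its tab and passed its lower end through the hole of the rack plate, the largest of the three. Then I lifted the plate out, hung the hook back near the middle of the bar, let go and moved the arm clear.

**Last checks:**
- The pictures show the hook on the bar and the plate hanging from it between the posts, its bottom edge about 75 mm above the table.
- The rail region looked the same in pictures taken more than a second apart. Only 3 scene pixels differed slightly, and none in the top view.
- The rack is empty. The bottle, beaker, dish and the two smaller plates look untouched in the scene picture.
- The gripper never came near the plate, and the readings after each move never went above about 5 N.

**Disagreements:**
- The two cameras differed by about 2 to 4 mm. I dealt with that by measuring the hook and the hole against each other in the same pictures.
- The hung plate measured about 2° off vertical in both cameras.

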